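# Seat a block in the hold-down clamp and torque-check its screw

## Robot

A 6-joint arm with a two-finger parallel gripper is mounted at the origin on a cart in front of the work surface, level with it; the furniture and walls round the work are solid. World frame = base frame: x ahead of the robot, y to its left, z up, the work surface at z = 0. Lengths are in mm, angles in rad, forces in N, time in s.
With the tool pointing down it reaches from about 275 to 750 mm from the base axis. Payload 10.2 kg.
Tool frame: the origin (TCP) lies at the very end of the fingers, on their centre line; the grasp point (between the pads) lies 19 mm behind it; z points along the fingers, y is the line along which they close (so a half turn about z gives the same grasp; the last joint's range is limited). The gripper opens to 85 mm and grips with 20 to 120 N. Pads are 22 mm wide; open, the fingers measure 114 mm over their backs; the gripper's body (76 mm by 85 mm) begins 54 mm behind the grasp point. The pads swing forward as they close: fully open they stand 13 mm farther back than shut.
Start: joints at [0.945, 0.313, 1.498, -0, 1.331, -0.223], TCP at [205.811, 482.983, 201.694] pointing down, gripper open.
Joint ranges: [-2.94, 2.94], [-0.97, 2.17], [0.19, 2.56], [-1.23, 4.37], [0.02, 3.11], [-2.88, 2.88]. Speed limits (rad/s): [2.39, 2.39, 3.01, 3.14, 3.14, 3.14].

## Interface

Orientations are given as a unit quaternion [w, x, y, z].
In Python, from rig import ctrl gives the robot as it stands.
- The arm moves only by the tool step_arm, never from a script. Its argument "increments" is a list of rows, each a list of 3 entries, a list of its own where there are three numbers: the shift along the tool's x, y, z in cm, then the turn, a rotation vector about the tool's x, y, z in degrees, then the opening in per cent of the stroke, from 0 (shut) to 100 (fully open). A call has 1 to 8 rows; each row is the pose to reach, as a shift and turn from the pose commanded when the call began, along the tool's axes at that moment; what a row does not reach only later rows make up. A row lasts 1/8 s, in which the tool goes at most 62.5 mm and 10.7 degrees, less where a joint would pass 70% of its speed; a pose out of reach is approached as far as the arm can. A call with a gripper value outside its range is refused whole. The fingers move at their own pace and stop on an object; "squeeze" is the grip in N (left out, the last holds). Time passes only in rows, so rows that repeat a pose let the fingers close. It gives the time, the measured TCP pose, the force, the opening and the grip force at its end, in the units of the state.
- ctrl.sense(): the state, without advancing time (a new reading comes with each control period).
- ctrl.capture(name): name is "scene" or "top"; returns a dict with "img" (420x560x3 uint8, red, green, blue), "fx", "fy", "cx", "cy" (pixels), "extrinsics" (4x4, takes a point from camera to world coordinates). Camera axes: x right, y down, z forward; pixel columns grow to the right and rows downward; lengths in mm; the calibration is good to about 2 mm. A picture is of the moment at which its call begins. There is no depth.
- ctrl.finish_job(): hands the job in; it is judged then, once.
The state is a dict: "time_s": time; "joints": joint angles; "dq": joint speeds; "tau": joint torques, N m; "eef_pos": TCP position; "ee_rot": TCP orientation; "force": force on the tool from outside, world axes, zero at the start; "wrist_torque": the same for the moment, N m; "grip_width": opening from 0.0 (shut) to 1.0 (fully open); "grip_force": force on a finger pad.
Only numpy, scipy, OpenCV 4.12 (cv2) and the standard library are available. Lean on these libraries where they do the work, as an engineer would, in place of code of your own. Each camera call takes 0.05 s, during which the arm holds its last target. There are 200 camera calls.

## Task

Push the wooden block along its guides until it sits fully home against the clamp's end stop. Then pull the clamp's lever round clockwise (seen from above) until the screw bites, and keep pulling until the pointer reads between the two marks, about 0.8 N m, never past the far mark; hold it there for two seconds so that you see that the screw holds without turning. Then ease off and let go, leaving the screw tight, the block home and the loupe, tape and pliers where they are.

Things in the scene. Friction and masses are not known exactly. Their poses are not given: they have to be found in the camera images.
- clamp: hold-down clamp bolted to the bench; origin at bench height on the screw's axis; z up, x to its grey column (x 40 to 66 mm, 76 mm high), y along the guides, away from the end stop. Base plate 10 mm thick, x -70 to 80, y -80 to 90 mm; two rails 8 mm tall along y, 48 mm apart, up to y = 60 mm; stop face at y = -45 mm. The arm must clear a pole (x 0.48, y -0.26 m) and a hung shaft (x 0.28, y -0.05 m)
- block_center (a point): centre of the loose wooden block, 45 x 105 x 24 mm, about 0.12 kg, lying on the base plate between the rails, long side along the clamp's y, its top 34 mm above the bench. It starts 20 to 45 mm short of the stop and slides in the clamp's -y; home, its centre is at y = 7.5 mm and its free outer end (the end to push) at y = 60 mm in the clamp's frame
- screw_head (a point): point on the vertical screw's axis, top of its round head 26 mm across, 87 mm above the bench; axes turn with the screw. It turns clockwise from above with 0.12 N m of friction and bites (stops dead) 20 to 52 degrees on from its start, its x axis then in line with the clamp's x. Backwards it has 15 degrees or more to another stop
- pointer_tip (a point): tip of the thin pointer on the screw's collar, 66 mm out from the axis, 104 mm above the bench; x runs outward along the pointer, z up, y counterclockwise. The collar is fast on the screw, but at an angle that differs each time; lever and pointer stand on the clamp's -y to -x side
- grip (a point): middle of the lever's upright black grip (18 mm across, 45 mm tall, turns freely on its pin), this point 125 mm above the bench, 90 mm from the axis. Lever: level steel bar 10 mm wide, 95 to 100 mm above the bench, nothing above it. It bends 0.4 mm at the grip per N pulled square to it. The scale's marks are 0.6 and 1.1 N m: 6.7 and 12.2 N at the grip, 2.7 and 5.0 mm clockwise of the pointer's line
- loupe1: black loupe, 39 x 21 x 21 mm, origin under its centre; leave alone
- tape: roll of black tape, 60 mm across, 18 mm high, origin under its centre; leave alone
- pliers: pliers with black handles, 163 x 82 x 12 mm, origin under its centre; leave alone
Things that resemble listed ones, but are neither listed nor needed, are in the scene too. What is shaped like the part that bears block_center but purple or turquoise is not meant.

How it is judged:
By the outcome, as a careful person would: the job done as asked, in the order asked, and still so for the second after the job is handed in, with the robot touching nothing.
It also fails if it takes over 72 s, if anything falls off the work surface, if the arm or the gripper's body presses on something with over 40 N, if the wrist force passes 120 N, or if a joint passes its speed limit or range.

## Working session

There is one attempt and no reset: what is moved stays moved. The work goes in short steps, Python scripts to look and compute and a tool call to move; the robot and the scene stay as the last step left them, time stands still between calls to the robot, and variables do not carry over. Pictures are saved under pics/ and viewed, at most 10 in all, crops included, and the job is handed in when it is done.

Besides the shell and the picture viewer there is one more tool, called after ">>>" as name(argument=value, ...), one argument or row to a line, values as JSON. step_arm: Moves the arm, as the interface text tells. Its arguments: {"type":"object","properties":{"increments":{"type":"array"},"squeeze":{"type":"number"}},"required":["increments"]}

```bash
mkdir -p pics; ls
cat > h.py <<'E'
import numpy as np, cv2
from rig import ctrl
from scipy.spatial.transform import Rotation as R
def cap(n):
    c=ctrl.capture(n); return c
def ray(c,u,v):
    E=np.array(c["extrinsics"]); d=E[:3,:3]@np.array([(u-c["cx"])/c["fx"],(v-c["cy"])/c["fy"],1]); return E[:3,3],d
def onz(c,u,v,z):
    o,d=ray(c,u,v); return o+d*(z-o[2])/d[2]
def proj(c,p):
    E=np.array(c["extrinsics"]); q=E[:3,:3].T@(np.array(p)-E[:3,3]); return q[0]/q[2]*c["fx"]+c["cx"],q[1]/q[2]*c["fy"]+c["cy"]
def tri(c1,p1,c2,p2):
    o1,d1=ray(c1,*p1);o2,d2=ray(c2,*p2)
    t=np.linalg.lstsq(np.stack([d1,-d2],1),o2-o1,rcond=None)[0]
    a=o1+t[0]*d1;b=o2+t[1]*d2
    return (a+b)/2,np.linalg.norm(a-b)
def save(c,n): cv2.imwrite("pics/"+n,c["img"][:,:,::-1])
E
python3 - <<'E'
from h import *
import pickle
a=cap("scene");b=cap("top");save(a,"s0.png");save(b,"t0.png")
pickle.dump((a,b),open("c0.pkl","wb"))
for c in(a,b):print(c["fx"],np.round(c["extrinsics"],2))
s=ctrl.sense();print(s)
E
```

```text
pics
382.2520939537294 [[ 8.3000e-01 -3.8000e-01  4.1000e-01  1.6435e+02]
 [-5.6000e-01 -5.6000e-01  6.1000e-01 -2.4361e+02]
 [ 0.0000e+00 -7.4000e-01 -6.8000e-01  6.7156e+02]
 [ 0.0000e+00  0.0000e+00  0.0000e+00  1.0000e+00]]
448.65876435448826 [[-1.00000e-02 -1.00000e+00  6.00000e-02  4.55130e+02]
 [-1.00000e+00  1.00000e-02 -1.00000e-02  2.90170e+02]
 [ 1.00000e-02 -6.00000e-02 -1.00000e+00  1.15979e+03]
 [ 0.00000e+00  0.00000e+00  0.00000e+00  1.00000e+00]]
{'time_s': 0.1, 'joints': array([ 9.44593372e-01,  3.13402771e-01,  1.49832288e+00, -1.18579150e-05,
        1.33098448e+00, -2.23414651e-01]), 'dq': array([-4.59767334e-04, -2.28421486e-04, -3.84156036e-04, -1.87326378e-03,
       -1.87348584e-03,  5.26906181e-05]), 'tau': array([ 3.01770342e-03, -4.12894607e+01, -2.60140210e+01, -1.35163004e-04,
        2.95663864e-03,  8.07913898e-05]), 'eef_pos': array([205.66671327, 482.77304786, 201.20224308]), 'ee_rot': array([-2.25036601e-04,  2.00034085e-01,  9.79788780e-01, -5.11452243e-04]), 'force': array([-0.32192149, -0.81694328,  0.05476185]), 'wrist_torque': array([-0.01764786, -0.0577709 ,  0.00164448]), 'grip_force': 0.0, 'grip_width': 1.0002124657503841}
```

View pics/s0.png

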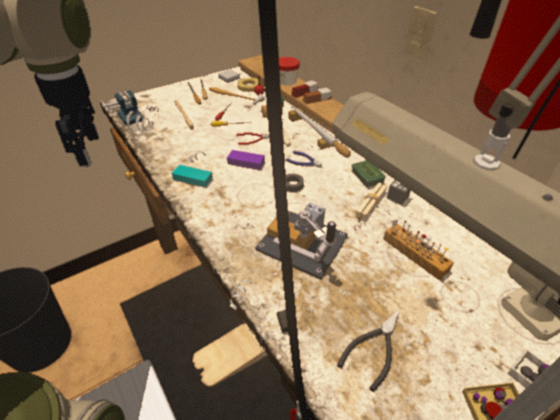

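View pics/t0.png

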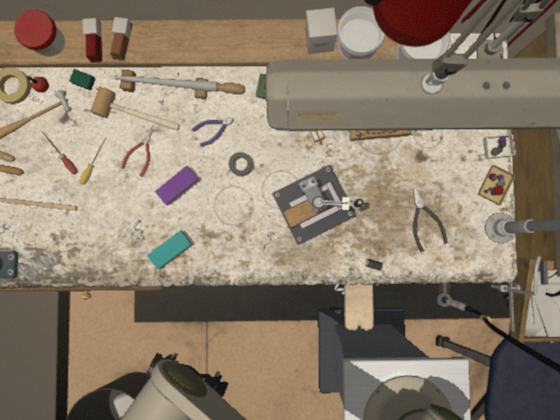

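Run:
```python
from h import *
import pickle
a,b=pickle.load(open("c0.pkl","rb"))
A=cv2.resize(a["img"][190:290,240:360],None,fx=4.5,fy=4.5,interpolation=cv2.INTER_CUBIC)
B=cv2.resize(b["img"][155:255,265:375],None,fx=4.5,fy=4.5,interpolation=cv2.INTER_CUBIC)
h=450
im=np.hstack([A,B])[:, :1035]
print(im.shape)
im=cv2.resize(im,None,fx=.77,fy=.77); print(im.shape)
cv2.imwrite("pics/crop0.png",im[:,:,::-1])
for p in [(280,-50,0),(280,-50,300),(480,-260,0),(480,-260,300)]: print(p,proj(b,p),proj(a,p))
```

```text
(450, 1035, 3)
(346, 797, 3)
(280, -50, 0) (np.float64(424.7089843971295), np.float64(308.0721122947663)) (np.float64(271.38768065493497), np.float64(418.7654477725231))
(280, -50, 300) (np.float64(471.7909485997293), np.float64(331.76515150359165)) (np.float64(267.76895860297526), np.float64(318.9125461253653))
(480, -260, 0) (np.float64(503.3504051196121), np.float64(229.1032005030353)) (np.float64(459.2335131606314), np.float64(463.7210791970956))
(480, -260, 300) (np.float64(576.9242132360254), np.float64(225.02349357638187)) (np.float64(557.7276460306539), np.float64(376.16028229788213))
```

View pics/crop0.png

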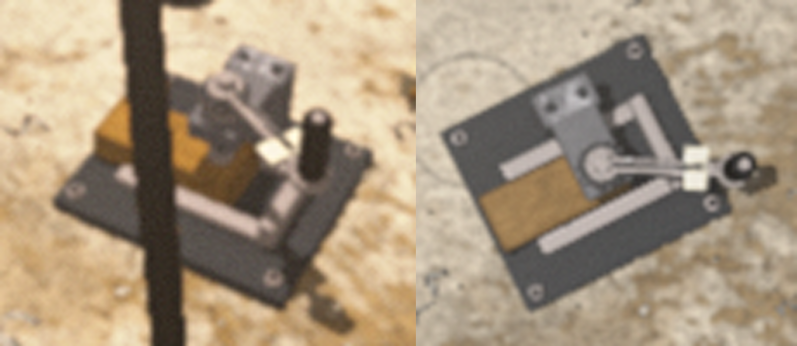

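Run:
```python
from h import *
import pickle
a,b=pickle.load(open("c0.pkl","rb"))
f=lambda x,y:(265+(x-415.8)/3.465-.4,155+y/3.465-.4)
g=lambda x,y:(240+x/3.465-.4,190+y/3.465-.4)
# plate mask
hsv=cv2.cvtColor(b["img"],cv2.COLOR_RGB2HSV); m=((hsv[...,2]<100)).astype(np.uint8)
roi=np.zeros_like(m);roi[155:255,265:345]=1; m&=roi
m=cv2.morphologyEx(m,cv2.MORPH_CLOSE,np.ones((9,9)))
cs=max(cv2.findContours(m,0,2)[0],key=cv2.contourArea)
r=cv2.minAreaRect(cs);box=cv2.boxPoints(r);print("plate px",r,box.round(1))
W=np.array([onz(b,*q,10)[:2] for q in box]);print(W.round(1),[np.linalg.norm(W[i]-W[i-1]).round(1) for i in range(4)])
# block
mb=((hsv[...,0]>8)&(hsv[...,0]<22)&(hsv[...,1]>130)).astype(np.uint8)&roi
cb=max(cv2.findContours(mb,0,2)[0],key=cv2.contourArea);rb=cv2.minAreaRect(cb);bb=cv2.boxPoints(rb)
print("block",bb.round(1));WB=np.array([onz(b,*q,34)[:2] for q in bb]);print(WB.round(1))
print("head top",onz(b,*f(601,163),87), "tri",tri(a,g(226,85),b,f(601,163)))
print("grip top",onz(b,*f(741,163),147),"tri",tri(a,g(318,117),b,f(741,163)))
# corners by eye
for q in [(443,133),(641,38),(729,212),(530,309)]: print(onz(b,*f(*q),10).round(1))
print("shaft tri",tri(a,(295,410),b,(444,300)))
print("pole", onz(b,500,228,0))
for q,z in [((374,264),10),((240,163),9),((428,220),6)]: print("others",onz(b,*q,z).round())
```

```text
plate px ((313.8000183105469, 204.10000610351562), (57.24333572387695, 64.8459701538086), 63.43495178222656) [[272.  193. ]
 [330.  164. ]
 [355.6 215.2]
 [297.6 244.2]]
[[578.6 338.3]
 [652.6 187.8]
 [519.3 124. ]
 [446.5 273.8]] [np.float64(147.0), np.float64(167.7), np.float64(147.8), np.float64(166.6)]Traceback (most recent call last):
  File "<stdin>", line 15, in <module>
ValueError: max() iterable argument is empty
```

Run:
```python
from h import *
import pickle
a,b=pickle.load(open("c0.pkl","rb"))
f=lambda x,y:(265+(x-415.8)/3.465-.4,155+y/3.465-.4)
g=lambda x,y:(240+x/3.465-.4,190+y/3.465-.4)
hsv=cv2.cvtColor(b["img"],cv2.COLOR_RGB2HSV)
u,v=map(int,f(530,205));print(u,v,b["img"][v,u],hsv[v,u])
roi=np.zeros((420,560),np.uint8);roi[155:255,265:345]=1
mb=((cv2.absdiff(hsv[...,0],hsv[v,u,0])<5)&(hsv[...,1]>hsv[v,u,1]*.75)).astype(np.uint8)&roi
cb=max(cv2.findContours(mb,0,2)[0],key=cv2.contourArea);rb=cv2.minAreaRect(cb);bb=cv2.boxPoints(rb)
W=np.array([[578.6,338.3],[652.6,187.8],[519.3,124.],[446.5,273.8]])
c=W.mean(0); ey=(W[0]-W[1])+(W[3]-W[2]);ey/=np.linalg.norm(ey);ex=np.array([ey[1],-ey[0]])
O=c-5*ex-5*ey;print("origin",O,"ex",ex,"ey",ey,"yaw",np.degrees(np.arctan2(ex[1],ex[0])))
cl=lambda p:np.array([(p[:2]-O)@ex,(p[:2]-O)@ey]).round(1)
print("block",bb.round(1));
for q in bb: p=onz(b,*q,34);print(p.round(1),cl(p))
for n,p1,p2,z in[("head",g(226,85),f(601,163),87),("grip",g(318,117),f(741,163),147)]:
  p=onz(b,*p2,z);t=tri(a,p1,b,p2);print(n,p.round(1),cl(p),t,cl(t[0]))
for q in [(443,133),(641,38),(729,212),(530,309)]: p=onz(b,*f(*q),10);print(p.round(1),cl(p))
print("shaft tri",tri(a,(295,410),b,(444,300)))
for q,z in [((374,264),10),((240,163),9),((428,220),6)]: print("others",onz(b,*q,z).round())
```

```text
297 213 [165 134  90] [ 18 116 165]Traceback (most recent call last):
  File "<stdin>", line 9, in <module>
cv2.error: OpenCV(4.12.0) :-1: error: (-5:Bad argument) in function 'absdiff'
> Overload resolution failed:
>  - src2 is not a numpy array, neither a scalar
>  - Expected Ptr<cv::UMat> for argument 'src2'
```

```bash
cat > m.py <<'E'
from h import *
import pickle
a,b=pickle.load(open("c0.pkl","rb"))
f=lambda x,y:(265+(x-415.8)/3.465-.4,155+y/3.465-.4)
g=lambda x,y:(240+x/3.465-.4,190+y/3.465-.4)
hsv=cv2.cvtColor(b["img"],cv2.COLOR_RGB2HSV)
roi=np.zeros((420,560),np.uint8);roi[195:240,275:330]=1
mb=((abs(hsv[...,0].astype(int)-18)<5)&(hsv[...,1]>90)).astype(np.uint8)&roi
cb=max(cv2.findContours(mb,0,2)[0],key=cv2.contourArea);rb=cv2.minAreaRect(cb);bb=cv2.boxPoints(rb)
W=np.array([[578.6,338.3],[652.6,187.8],[519.3,124.],[446.5,273.8]])
c=W.mean(0); ey=(W[0]-W[1])+(W[3]-W[2]);ey/=np.linalg.norm(ey);ex=np.array([ey[1],-ey[0]])
O=c-5*ex-5*ey;print("origin",O,"ex",ex,"ey",ey,"yaw",np.degrees(np.arctan2(ex[1],ex[0])))
cl=lambda p:np.array([(p[:2]-O)@ex,(p[:2]-O)@ey]).round(1)
print("block",bb.round(1));
for q in bb: p=onz(b,*q,34);print(p.round(1),cl(p))
for n,p1,p2,z in[("head",g(226,85),f(601,163),87),("grip",g(318,117),f(741,163),147)]:
  p=onz(b,*p2,z);t=tri(a,p1,b,p2);print(n,p.round(1),cl(p),t,cl(t[0]))
for q in [(443,133),(641,38),(729,212),(530,309)]: p=onz(b,*f(*q),10);print(p.round(1),cl(p))
print("shaft tri",tri(a,(295,410),b,(444,300)))
for q,z in [((374,264),10),((240,163),9),((428,220),6)]: print("others",onz(b,*q,z).round())
E
python3 m.py
```

```text
origin [546.95388919 224.28710981] ex [0.8984001  0.43917794] ey [-0.43917794  0.8984001 ] yaw 26.05144207855103
block [[282.4 211.8]
 [309.6 198.2]
 [317.4 213.8]
 [290.2 227.4]]
[528.3 311.5  34. ] [21.5 86.6]
[562.  242.7  34. ] [21.6  9.9]
[522.4 223.5  34. ] [-22.4  10.1]
[488.9 292.3  34. ] [-22.3  86.6]
head [548.4 224.7  87. ] [ 1.5 -0.3] (array([547.59542228, 225.33409812,  98.81026371]), np.float64(0.42326045648652266)) [1.  0.7]
grip [542.3 136.7 147. ] [-42.6 -76.6] (array([542.64528227, 136.49890682, 146.67793802]), np.float64(0.6586196476065231)) [-42.4 -77. ]
[578.6 337.2  10. ] [78.  87.5]
[648.5 188.9  10. ] [ 75.7 -76.4]
[517.8 125.6  10. ] [-69.5 -75.8]
[447.5 273.9  10. ] [-67.5  88.2]
shaft tri (array([306.72674393, -78.33693832,  62.00697594]), np.float64(3.47690994784134))
others [394.  79.  10.]
others [657. 421.   9.]
others [505. -63.   6.]
```

```bash
cat >> h.py <<'E'
O=np.array([547.5,224.5]);Y=np.radians(26.05);ex=np.array([np.cos(Y),np.sin(Y)]);ey=np.array([-ex[1],ex[0]])
def w(x,y,z): return np.r_[O+x*ex+y*ey,z]
def pose(s=None):
    s=s or ctrl.sense(); return s["eef_pos"],R.from_quat(np.roll(s["ee_rot"],-1))
def go(p,ang=None):
    "shift (cm, tool axes) and turn (deg) to reach world p with tool y at world angle ang, pointing down"
    q,r=pose(); sh=r.inv().apply(np.array(p)-q)/10
    if ang is None: return sh.round(2)
    t=np.radians(ang); y=np.array([np.cos(t),np.sin(t),0]); z=np.array([0,0,-1.]); x=np.cross(y,z)
    T=R.from_matrix(np.stack([x,y,z],1)); return sh.round(2),np.degrees((r.inv()*T).as_rotvec()).round(1)
E
python3 - <<'E'
from h import *
import pickle
a,b=pickle.load(open("c0.pkl","rb"))
print("beam",tri(a,(345,115),b,(268,95)))
p=w(0,125,120);print(p,go(p,26.05)); print(go(w(0,125,20),26.05))
E
```

```text
beam (array([758.00772654, 341.75505684, 221.82972235]), np.float64(18.05324088000732))
[492.60558431 336.80139414 120.        ] (array([-32.12,  -2.17,   8.12]), array([-0.1,  0. , 40.9]))
(array([-32.12,  -2.16,  18.12]), array([-0.1,  0. , 40.9]))
```

>>> step_arm(
  increments=[
    [[-4,-0.3,1],[0,0,5],0],
    [[-8,-0.6,2],[0,0,10],0],
    [[-12,-0.8,3],[0,0,15],0],
    [[-16,-1.1,4],[0,0,20],0],
    [[-20,-1.4,5],[0,0,26],0],
    [[-24,-1.6,6],[0,0,31],0],
    [[-28,-1.9,7],[0,0,36],0],
    [[-32.1,-2.2,8.1],[0,0,41],0],
  ],
)

```text
time_s: 1.1
eef_pos: [493.4, 336.2, 120.0]
ee_rot: [-0.0, 0.532, 0.847, -0.0]
force: [-0.6, -0.4, 0.5]
grip_width: -0.004
grip_force: 0.0
```

Run:
```python
from h import *
s=ctrl.sense();print(s["time_s"],s["eef_pos"],s["force"],s["grip_width"],s["joints"].round(3));p,r=pose(s);print(r.as_matrix().round(3))
print(go(w(0,115,20),26.05),go(w(0,96,20)))
```

```text
1.1 [493.43994417 336.17060366 120.04873628] [-0.55118948 -0.43051252  0.50790859] -0.004123595530819744 [ 0.402  0.54   1.38   0.     1.222 -0.048]
[[-0.435  0.901 -0.001]
 [ 0.901  0.435 -0.   ]
 [ 0.    -0.001 -1.   ]]
(array([-0.91, -0.04, 10.  ]), array([-0. , -0. , -0.3])) [-2.81 -0.03 10.  ]
```

>>> step_arm(
  increments=[
    [[0,0,4],[0,0,0],0],
    [[0,0,8],[0,0,0],0],
    [[0,0,10],[0,0,0],0],
    [[-0.8,0,10],[0,0,0],0],
    [[-1.6,0,10],[0,0,0],0],
    [[-2.2,0,10],[0,0,0],0],
    [[-2.6,0,10],[0,0,0],0],
    [[-2.6,0,10],[0,0,0],0],
  ],
)

```text
time_s: 2.1
eef_pos: [504.1, 313.3, 21.0]
ee_rot: [0.0, 0.531, 0.848, 0.0]
force: [0.6, -0.0, -0.0]
grip_width: 0.0
grip_force: 0.0
```

>>> step_arm(
  increments=[
    [[-0.3,0,0],[0,0,0],0],
    [[-0.6,0,0],[0,0,0],0],
    [[-0.9,0,0],[0,0,0],0],
    [[-1.2,0,0],[0,0,0],0],
    [[-1.5,0,0],[0,0,0],0],
    [[-1.8,0,0],[0,0,0],0],
    [[-2.0,0,0],[0,0,0],0],
    [[-2.0,0,0],[0,0,0],0],
  ],
)

```text
time_s: 3.1
eef_pos: [512.6, 295.4, 20.7]
ee_rot: [-0.0, 0.531, 0.848, -0.0]
force: [0.3, 0.2, -1.1]
grip_width: 0.003
grip_force: 0.0
```

Run:
```python
from h import *
s=ctrl.sense();p=s["eef_pos"];print(s["time_s"],p,s["force"],"clamp",(p[:2]-O)@ex,(p[:2]-O)@ey,"Fy",s["force"][:2]@ey)
```

```text
3.1 [512.64913    295.4451898   20.68998945] [ 0.33705996  0.22999065 -1.06613722] clamp -0.15445237525751562 79.04289493903474 Fy 0.058604490272299935
```

>>> step_arm(
  increments=[
    [[-0.15,0,0],[0,0,0],0],
    [[-0.3,0,0],[0,0,0],0],
    [[-0.45,0,0],[0,0,0],0],
    [[-0.6,0,0],[0,0,0],0],
    [[-0.6,0,0],[0,0,0],0],
  ],
)

```text
time_s: 3.72
eef_pos: [515.3, 290.1, 20.7]
ee_rot: [0.0, 0.531, 0.848, 0.0]
force: [-0.0, 0.8, -0.4]
grip_width: 0.001
grip_force: 0.0
```

>>> step_arm(
  increments=[
    [[-0.1,0,0],[0,0,0],0],
    [[-0.2,0,0],[0,0,0],0],
    [[-0.2,0,0],[0,0,0],0],
  ],
)

```text
time_s: 4.1
eef_pos: [516.1, 288.3, 20.7]
ee_rot: [0.0, 0.531, 0.848, -0.0]
force: [0.2, -0.1, 0.2]
grip_width: -0.001
grip_force: 0.0
```

Run:
```python
from h import *
s=ctrl.sense();p=s["eef_pos"];print(s["time_s"],p,s["force"],"clamp",(p[:2]-O)@ex,(p[:2]-O)@ey,"Fy",s["force"][:2]@ey)
c=cap("top");hsv=cv2.cvtColor(c["img"],cv2.COLOR_RGB2HSV)
A=cv2.resize(c["img"][155:255,265:375],None,fx=3.5,fy=3.5,interpolation=cv2.INTER_CUBIC)
d=cap("scene");B=cv2.resize(d["img"][190:290,240:360],None,fx=3.5,fy=3.5,interpolation=cv2.INTER_CUBIC)
cv2.imwrite("pics/push1.png",np.hstack([A,B])[:,:800,::-1])
```

```text
4.1 [516.13256119 288.28274579  20.69768264] [ 0.18004987 -0.13914742  0.19175829] clamp -0.17032438396857824 71.07830799858527 Fy -0.20408145234504885
```

View pics/push1.png

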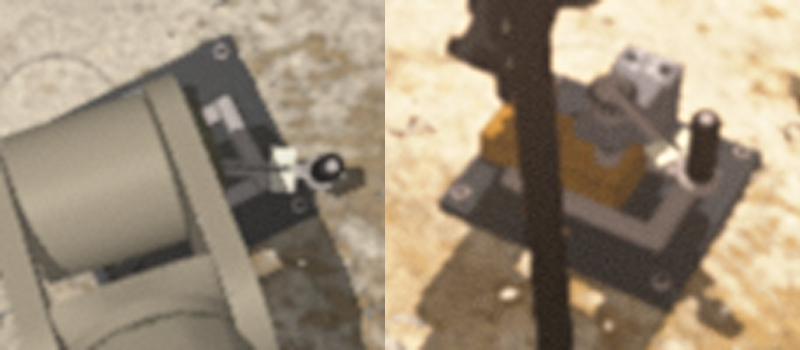

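The top view (left) is covered by the arm. The scene view (right) shows the block's near end close to the stop, at about (640,180), with a small gap left. I'll keep pushing gently.

>>> step_arm(
  increments=[
    [[-0.1,0,0],[0,0,0],0],
    [[-0.2,0,0],[0,0,0],0],
    [[-0.2,0,0],[0,0,0],0],
  ],
)

```text
time_s: 4.58
eef_pos: [517.0, 286.5, 20.7]
ee_rot: [-0.0, 0.531, 0.848, -0.0]
force: [0.3, 0.1, -0.1]
grip_width: 0.001
grip_force: 0.0
```

>>> step_arm(
  increments=[
    [[-0.1,0,0],[0,0,0],0],
    [[-0.2,0,0],[0,0,0],0],
    [[-0.2,0,0],[0,0,0],0],
  ],
)

```text
time_s: 4.95
eef_pos: [517.9, 284.7, 20.7]
ee_rot: [-0.0, 0.531, 0.848, -0.0]
force: [-0.5, 0.5, 0.3]
grip_width: 0.001
grip_force: 0.0
```

>>> step_arm(
  increments=[
    [[-0.1,0,0],[0,0,0],0],
    [[-0.2,0,0],[0,0,0],0],
    [[-0.2,0,0],[0,0,0],0],
  ],
)

```text
time_s: 5.32
eef_pos: [518.8, 282.9, 20.7]
ee_rot: [0.0, 0.531, 0.848, 0.0]
force: [-0.1, -0.1, -0.4]
grip_width: 0.003
grip_force: 0.0
```

>>> step_arm(
  increments=[
    [[-0.1,0,0],[0,0,0],0],
    [[-0.2,0,0],[0,0,0],0],
    [[-0.2,0,0],[0,0,0],0],
  ],
)

```text
time_s: 5.7
eef_pos: [519.6, 281.1, 20.7]
ee_rot: [-0.0, 0.531, 0.848, -0.0]
force: [-0.5, -0.1, -0.5]
grip_width: -0.0
grip_force: 0.0
```

Run:
```python
from h import *
s=ctrl.sense();p=s["eef_pos"];print(s["time_s"],p,s["force"],"clamp",(p[:2]-O)@ex,(p[:2]-O)@ey,"Fy",s["force"][:2]@ey)
d=cap("scene");B=cv2.resize(d["img"][180:300,230:360],None,fx=5,fy=5,interpolation=cv2.INTER_CUBIC)
cv2.imwrite("pics/push2.png",B[:,:,::-1])
for y in (57,60,63): print(y,[np.round((np.array(proj(d,w(x,y,34)))-[230,180])*5) for x in(-22.5,22.5)])
for y in (-45,-42): print(y,[np.round((np.array(proj(d,w(x,y,34)))-[230,180])*5) for x in(-22.5,22.5)])
```

```text
5.7 [519.63718689 281.06955838  20.67952738] [-0.53956374 -0.11513346 -0.47738784] clamp -0.1894392332404051 63.05882493821961 Fy 0.13351510308787512
57 [array([236., 260.]), array([283., 201.])]
60 [array([230., 258.]), array([278., 199.])]
63 [array([225., 256.]), array([272., 197.])]
-45 [array([435., 344.]), array([478., 279.])]
-42 [array([429., 341.]), array([472., 277.])]
```

View pics/push2.png

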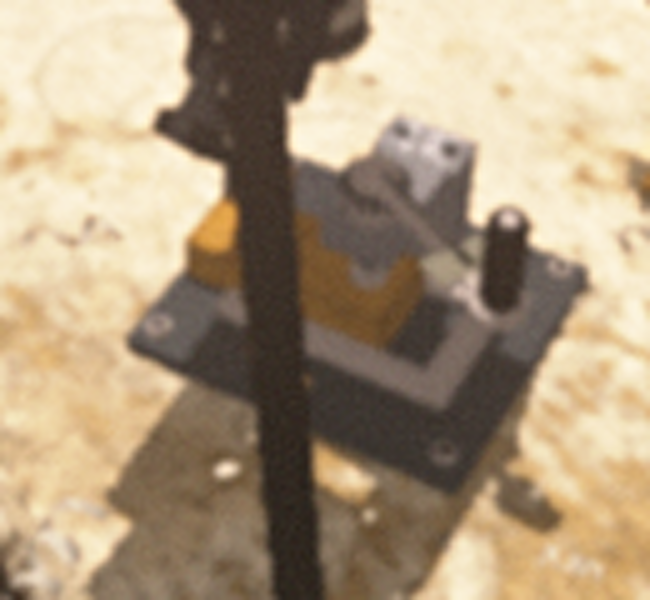

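Run:
```python
from h import *
import pickle
a,b=pickle.load(open("c0.pkl","rb"))
d=cap("scene");pickle.dump(d,open("d.pkl","wb"))
df=np.abs(d["img"].astype(int)-a["img"]).max(2)
for z in (20,34,60,94,130): print(z,np.round(proj(d,w(0,63,z)),1))
print("block end 86:",[np.round(proj(d,w(x,86.6,z)),1) for x,z in((-22.5,34),(22.5,34),(-22.5,10))])
for r in range(150,262,4):
  print(r,"".join("#" if df[r,c]>45 else("o" if a["img"][r,c].max()<75 else ".") for c in range(240,335)))
```

```text
20 [279.8 229.3]
34 [279.8 225.1]
60 [279.8 217.2]
94 [279.8 206.2]
130 [279.8 194. ]
block end 86: [array([266.2, 227.5]), array([275.9, 215.9]), array([266.4, 234.5])]
150 ....................###########.ooooooooooo#########################...........................
154 .....................##########.oooooooooooo###########........................................
158 ......................##########.ooooooooooo###############....................................
162 ........................########.ooooooooooo######...#.###.....................................
166 ......................###########.oooooooooo###############....................................
170 ......................###########.ooooooooooo#############.....................................
174 ......................###########.ooooooooooo#############.....................................
178 .......................###########.ooooooooooo...oooooooo......................................
182 ..........................########.ooooooooooo...#########.....................................
186 ..........................
[... 1169 characters left out ...]

234 ......................................ooooooooooo.#########................#########...oooooooo
238 ...................................###.oooooooooo....###...............................ooooooo.
242 .....................................##.oooooooooo......................oooooooo...............
246 .......................................ooooooooooo.#######...........oooooooo..#######.........
250 ...................oo...................ooooooooooo.....############..oooooo....###...ooo......
254 ...........................ooo..........ooooooooooo..............#############......oo.........
258 ..........................######....oooooooooooooooo.............................ooo...........
```

>>> step_arm(
  increments=[
    [[2,0,0],[0,0,0],0],
    [[4,0,0],[0,0,0],0],
    [[6,0,0],[0,0,0],0],
    [[6,0,0],[0,0,0],0],
  ],
)

```text
time_s: 6.3
eef_pos: [492.3, 336.8, 20.6]
ee_rot: [-0.0, 0.529, 0.848, -0.0]
force: [0.3, -0.3, 0.3]
grip_width: 0.004
grip_force: 0.0
```

Run:
```python
from h import *
s=ctrl.sense();p=s["eef_pos"];print(s["time_s"],p,s["force"],"clamp",(p[:2]-O)@ex,(p[:2]-O)@ey,s["joints"])
d=cap("scene");t=cap("top")
B=cv2.resize(d["img"][150:270,215:345],None,fx=5,fy=5,interpolation=cv2.INTER_CUBIC)
q=(np.array(proj(d,p))-[215,150])*5+2; print("tcp at",q)
cv2.circle(B,tuple(q.astype(int)),4,(0,255,0),1)
cv2.imwrite("pics/back.png",B[:,:,::-1])
```

```text
6.3 [492.31487365 336.79114213  20.63817005] [ 0.31112195 -0.29914121  0.29400945] clamp -0.2656799273737323 125.11845661260998 [ 4.03701874e-01  6.57454961e-01  1.47012989e+00  9.84043536e-05
  1.01409417e+00 -5.14377901e-02]
tcp at [214.80972517 351.95606371]
```

View pics/back.png

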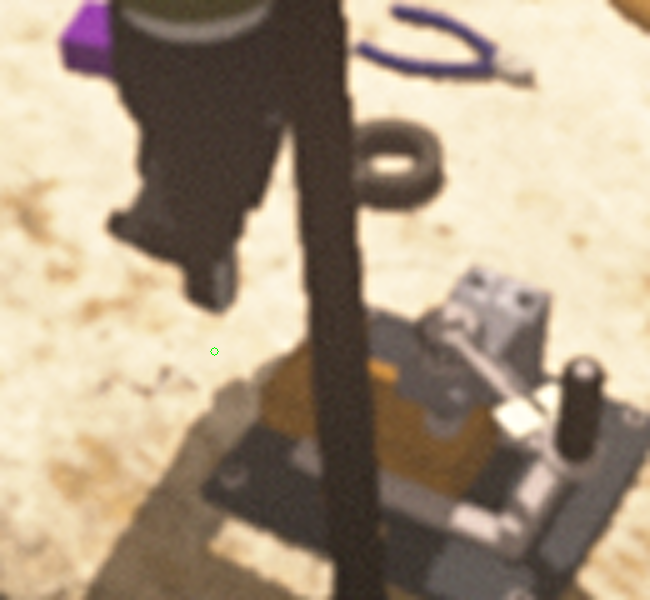

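The picture shows the finger tip at (212,310), about 8 raw pixels above the projected TCP at (214,352). The column matches, so the tip is really about 25 mm higher than the reported TCP. The block hasn't moved. I'll check this against the start image before acting on it.

Run:
```python
from h import *
import pickle
a,b=pickle.load(open("c0.pkl","rb"))
p0=np.array([205.7,482.8,201.2]);ty=np.array([.392,.92,0])
for dz in(0,13,28,41): print(dz,[np.round(proj(a,p0+[0,0,dz]+s*ty*50),1) for s in(-1,0,1)],[np.round(proj(b,p0+[0,0,dz]+s*ty*50),1) for s in(-1,1)])
g=a["img"].max(2)
for r in range(100,176,3): print(r,"".join("#" if g[r,c]<75 else "." for c in range(45,110)))
s=ctrl.sense();q=s["eef_pos"];d=cap("scene");t=cap("top")
g=d["img"].max(2)
for dz in(0,13,28): print(dz,np.round(proj(d,q+[0,0,dz]),1))
for r in range(196,226,1): print(r,"".join("#" if g[r,c]<80 else "." for c in range(230,290)))
```

```text
0 [array([ 92.6, 185.2]), array([ 96.6, 170. ]), array([100.3, 156. ])] [array([222.3, 370.5]), array([178.4, 351.9])]
13 [array([ 90.4, 180. ]), array([ 94.5, 164.8]), array([ 98.3, 150.9])] [array([221.3, 372.3]), array([176.8, 353.5])]
28 [array([ 87.7, 173.7]), array([ 92.1, 158.6]), array([ 96. , 144.9])] [array([220.2, 374.4]), array([174.9, 355.3])]
41 [array([ 85.4, 168.2]), array([ 89.9, 153.2]), array([ 94. , 139.5])] [array([219.2, 376.4]), array([173.2, 357. ])]
100 #############################################....................
103 ..############################################...................
106 .........######################################..................
109 ..............###################################.........##.....
112 ...............###################################.........###...
115 ..............#################################...............##.
118 ................#################################..............##
121 ...........#####################################.................
124 ..........#######################################........
[... 2498 characters left out ...]
......................................##########..
216 ................................................##########..
217 ...............................................###########..
218 ...............................................############.
219 ................................................###########.
220 ................................................###########.
221 ................................................##########..
222 ................................................##########..
223 ................................................##########..
224 ................................................##########..
225 ................................................###########.
```

The start image agrees: the real finger tips are about 28–30 mm higher than the reported TCP. I'll confirm it by touching the bare bench gently here.

>>> step_arm(
  increments=[
    [[0,0,1],[0,0,0],0],
    [[0,0,2],[0,0,0],0],
    [[0,0,3],[0,0,0],0],
    [[0,0,3.5],[0,0,0],0],
    [[0,0,3.5],[0,0,0],0],
  ],
)

```text
time_s: 7.12
eef_pos: [493.2, 335.0, -14.7]
ee_rot: [-0.0, 0.531, 0.848, -0.0]
force: [-0.2, -0.4, -0.0]
grip_width: -0.001
grip_force: 0.0
```

>>> step_arm(
  increments=[
    [[0,0,0.1],[0,0,0],0],
    [[0,0,0.2],[0,0,0],0],
    [[0,0,0.3],[0,0,0],0],
    [[0,0,0.4],[0,0,0],0],
    [[0,0,0.4],[0,0,0],0],
  ],
)

```text
time_s: 7.75
eef_pos: [493.3, 335.1, -18.4]
ee_rot: [-0.0, 0.53, 0.848, -0.0]
force: [0.2, 0.2, -0.0]
grip_width: 0.006
grip_force: 0.0
```

>>> step_arm(
  increments=[
    [[0,0,0.15],[0,0,0],0],
    [[0,0,0.3],[0,0,0],0],
    [[0,0,0.45],[0,0,0],0],
    [[0,0,0.6],[0,0,0],0],
    [[0,0,0.6],[0,0,0],0],
  ],
)

```text
time_s: 8.38
eef_pos: [493.3, 335.1, -24.5]
ee_rot: [-0.0, 0.531, 0.848, -0.0]
force: [-0.1, 0.4, 0.7]
grip_width: 0.003
grip_force: 0.0
```

>>> step_arm(
  increments=[
    [[0,0,0.1],[0,0,0],0],
    [[0,0,0.2],[0,0,0],0],
    [[0,0,0.2],[0,0,0],0],
  ],
)

```text
time_s: 8.75
eef_pos: [493.3, 335.1, -26.4]
ee_rot: [-0.0, 0.531, 0.848, -0.0]
force: [0.3, -0.4, -1.1]
grip_width: 0.001
grip_force: 0.0
```

>>> step_arm(
  increments=[
    [[0,0,0.1],[0,0,0],0],
    [[0,0,0.2],[0,0,0],0],
    [[0,0,0.2],[0,0,0],0],
  ],
)

```text
time_s: 9.12
eef_pos: [493.3, 335.1, -28.4]
ee_rot: [-0.0, 0.531, 0.848, -0.0]
force: [-0.0, -0.2, 0.2]
grip_width: -0.001
grip_force: 0.0
```

Run:
```python
from h import *
s=ctrl.sense();q=s["eef_pos"];d=cap("scene")
g=d["img"].max(2)
for z in(0,4): print(z,np.round(proj(d,[q[0],q[1],z]),1),[np.round(proj(d,np.r_[q[:2]+sx*14.5*ex+sy*11*ey,z]),1) for sx in(-1,1) for sy in(-1,1)])
for r in range(202,228,1): print(r,"".join("%x"%(g[r,c]//16) for c in range(240,280)))
```

```text
0 [258.6 226.2] [array([259.2, 231.5]), array([251.6, 228.3]), array([265.5, 224.2]), array([258. , 221.1])]
4 [258.5 225.1] [array([259.2, 230.4]), array([251.6, 227.1]), array([265.4, 223. ]), array([257.9, 219.9])]
202 ffffd8544444343433344333434336aefffb5333
203 eeffea654444444443334343333348dffffb5333
204 eeeed954444334433434333333345bfffffb5333
205 eedda655544344433334334333338efffffb5343
206 eedc855454444443333444443445affffffb5333
207 eedb75455444444434443333368adffffffc6333
208 edb86555544434343433343349effffffffd8433
209 9986555444443343434333335bffffffffffa533
210 5455545544444444433333335bffffffffffb533
211 4445554444444444344334335cffffffffffb533
212 4445444434444433443433348effffffffffa533
213 554444434444433334433336bffffffffffea433
214 a97644444444334344334459effffffffffe9433
215 feca7543334433433343345affffffffeddc8433
216 fffeda75433333343433345afffffffda9997433
217 ffffffda754334334434445afffffedb99875433
218 ffffffffca9753333334556afffdcaaa99875433
219 fffffffffffda64333456658cdca999998776433
220 ffffffffffffea53334576579a99988987666433
221 fffffffffffffb53334566578999999877676543
222 fffffffffffffc53334566668899988877776443
223 fffffffddefffc63334576578999998777776533
224 ffffffecbeeeed84333466578999987777776533
225 efffffecceeeedb7434466679999877677776533
226 eeeefeedeeedddc9654567789998776777776533
227 eddddeeeeeeedcca876778889987667777777543
```

Here the tip is within several millimetres of the bench, so the offset is about 33 mm in height and negligible sideways. I'll raise it to mid-block height and push again.

>>> step_arm(
  increments=[
    [[0,0,-1.5],[0,0,0],0],
    [[-1.0,0,-1.5],[0,0,0],0],
    [[-2.0,0,-1.5],[0,0,0],0],
    [[-2.5,0,-1.5],[0,0,0],0],
    [[-3.0,0,-1.5],[0,0,0],0],
    [[-3.4,0,-1.5],[0,0,0],0],
    [[-3.8,0,-1.5],[0,0,0],0],
    [[-3.8,0,-1.5],[0,0,0],0],
  ],
)

```text
time_s: 10.18
eef_pos: [510.1, 300.7, -13.3]
ee_rot: [0.0, 0.531, 0.848, -0.0]
force: [0.8, -0.2, 0.3]
grip_width: 0.002
grip_force: 0.0
```

>>> step_arm(
  increments=[
    [[-0.2,0,0],[0,0,0],0],
    [[-0.4,0,0],[0,0,0],0],
    [[-0.6,0,0],[0,0,0],0],
    [[-0.8,0,0],[0,0,0],0],
    [[-1.0,0,0],[0,0,0],0],
    [[-1.0,0,0],[0,0,0],0],
  ],
)

```text
time_s: 10.92
eef_pos: [514.5, 291.7, -13.3]
ee_rot: [0.0, 0.531, 0.848, -0.0]
force: [-0.2, 0.2, 0.4]
grip_width: 0.002
grip_force: 0.0
```

Run:
```python
from h import *
import pickle
a,b=pickle.load(open("c0.pkl","rb"))
s=ctrl.sense();p=s["eef_pos"];print(s["time_s"],p,s["force"],"clamp",(p[:2]-O)@ex,(p[:2]-O)@ey,"Fy",s["force"][:2]@ey)
d=cap("scene")
for c in(a,d):
  h=cv2.cvtColor(c["img"],cv2.COLOR_RGB2HSV); m=(abs(h[...,0].astype(int)-18)<6)&(h[...,1]>150)
  for r in range(212,254,3): print(r,"".join("#" if m[r,k] else "." for k in range(260,325)))
  print()
```

```text
10.925 [514.49934221 291.7376085  -13.28609009] [-0.23609201  0.23188159  0.40696396] clamp -0.12040516692713225 74.89943200334163 Fy 0.3120060713106363
212 .................................................................
215 .................................................................
218 .................................................................
221 ..............####...............................................
224 ...........#######..........#####................................
227 .........#########............####...............................
230 ..........##.#####............########...........................
233 .........#...#..#............###########..........###............
236 ..............................#########..........................
239 ...............................#######..#.##.....................
242 ..................................###...#..##....................
245 .........................................#.##....................
248 .................................................................
251 .................................
[... 313 characters left out ...]

224 ...............................##................................
227 ...............................#.................................
230 ................................##...............................
233 ...............................####.##............#..............
236 ..............................#######.#..........###.##..........
239 ...............................########.####.######.#..#######...
242 ................................#######.####################.....
245 .......................................######.#..########........
248 ..............................................#######............
251 .....................................................##..........
```

The block moved this time: the orange at the left is gone and its front end has advanced. I'll go on in small steps until the force rises.

>>> step_arm(
  increments=[
    [[-0.1,0,0],[0,0,0],0],
    [[-0.2,0,0],[0,0,0],0],
    [[-0.2,0,0],[0,0,0],0],
  ],
)

```text
time_s: 11.35
eef_pos: [515.3, 290.1, -13.3]
ee_rot: [0.0, 0.531, 0.848, -0.0]
force: [0.5, -0.1, 1.1]
grip_width: -0.0
grip_force: 0.0
```

>>> step_arm(
  increments=[
    [[-0.1,0,0],[0,0,0],0],
    [[-0.2,0,0],[0,0,0],0],
    [[-0.2,0,0],[0,0,0],0],
  ],
)

```text
time_s: 11.72
eef_pos: [516.2, 288.2, -13.3]
ee_rot: [0.0, 0.531, 0.848, -0.0]
force: [0.3, -0.5, 0.6]
grip_width: -0.004
grip_force: 0.0
```

>>> step_arm(
  increments=[
    [[-0.1,0,0],[0,0,0],0],
    [[-0.2,0,0],[0,0,0],0],
    [[-0.2,0,0],[0,0,0],0],
  ],
)

```text
time_s: 12.1
eef_pos: [515.9, 288.0, -13.3]
ee_rot: [-0.001, 0.531, 0.848, 0.0]
force: [-5.4, 9.3, 1.2]
grip_width: -0.001
grip_force: 5.1
```

Contact with the stop at about 10.7 N along the guides, with TCP y = 71 mm, so the block end is at about 60 mm as specified. I'll back off and rise.

>>> step_arm(
  increments=[
    [[0.7,0,0],[0,0,0],0],
    [[1.5,0,-0.5],[0,0,0],0],
    [[2,0,-4],[0,0,0],0],
    [[2,0,-8.5],[0,0,0],40],
    [[2,0,-13],[0,0,0],70],
    [[2,0,-17],[0,0,0],90],
    [[2,0,-17],[0,0,0],90],
  ],
)

```text
time_s: 12.98
eef_pos: [509.5, 305.2, 160.3]
ee_rot: [0.002, 0.53, 0.848, 0.003]
force: [-0.3, -0.0, -1.1]
grip_width: 0.852
grip_force: 0.0
```

Run:
```python
from h import *
s=ctrl.sense();p=s["eef_pos"];print(s["time_s"],p,s["force"],s["grip_width"])
print(go([542.5,137,155],-18)); print(go([542.5,137,85]))
```

```text
12.975 [509.48818437 305.21186533 160.28800666] [-0.29020436 -0.04634361 -1.08336656] 0.8515667234822475
(array([-16.57,  -4.39,   0.52]), array([ 0.4, -0.1, 43.9]))
[-16.56  -4.44   7.52]
```

>>> step_arm(
  increments=[
    [[-2.5,-0.7,0],[0,0,6],100],
    [[-5,-1.3,0],[0,0,12],100],
    [[-7.5,-2,0],[0,0,19],100],
    [[-10,-2.7,0],[0,0,26],100],
    [[-12.5,-3.3,0.2],[0,0,33],100],
    [[-15,-4,0.4],[0,0,40],100],
    [[-16.6,-4.4,0.5],[0,0,44],100],
    [[-16.6,-4.4,0.5],[0,0,44],100],
  ],
)

```text
time_s: 13.98
eef_pos: [541.0, 135.4, 150.9]
ee_rot: [-0.0, 0.81, 0.587, -0.001]
force: [0.4, 0.8, -0.4]
grip_width: 1.003
grip_force: 0.0
```

Run:
```python
from h import *
s=ctrl.sense();p=s["eef_pos"];print(s["time_s"],p,s["force"],s["grip_width"]);print(go([542.5,137,155],-18))
d=cap("scene")
B=cv2.resize(d["img"][150:270,240:370],None,fx=5,fy=5,interpolation=cv2.INTER_CUBIC)
q=lambda P:tuple(((np.array(proj(d,P))-[240,150])*5+2).astype(int))
for P,c in((np.r_[p[:2],147],(0,255,0)),(np.r_[p[:2],p[2]+33],(255,0,0)),(w(-22.5,60,34),(0,0,255)),(w(-22.5,-45,34),(0,0,255)),(w(22.5,-45,34),(0,0,255))): cv2.circle(B,q(P),4,c,1);print(q(P))
cv2.imwrite("pics/above.png",B[:,:,::-1])
```

```text
13.975 [540.99789089 135.35780927 150.92898288] [ 0.4361173   0.77379401 -0.44658976] 1.0031700827462031
(array([ 0.2 ,  0.09, -0.41]), array([-0.1,  0. , -0.1]))
(np.int64(456), np.int64(371))
(np.int64(465), np.int64(301))
(np.int64(182), np.int64(409))
(np.int64(387), np.int64(495))
(np.int64(430), np.int64(431))
```

View pics/above.png

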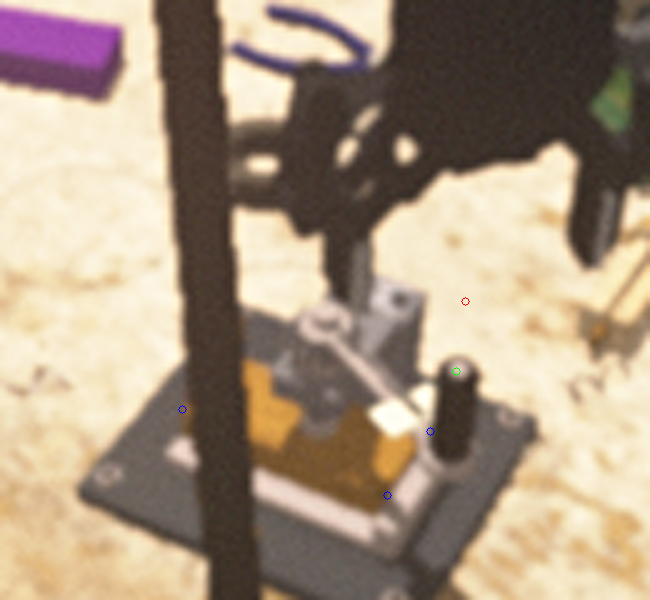

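The picture shows the block home against the stop bar (near corner about (382,500)). The open finger tips are at (350,300) and (592,262), and their midpoint sits over the grip top at (458,368), given the 33 mm height offset. I'll descend and close gently.

>>> step_arm(
  increments=[
    [[0.1,0.1,2],[0,0,0],100],
    [[0.2,0.1,4],[0,0,0],100],
    [[0.2,0.1,6],[0,0,0],100],
    [[0.2,0.1,6.9],[0,0,0],100],
    [[0.2,0.1,6.9],[0,0,0],100],
  ],
)

```text
time_s: 14.65
eef_pos: [542.5, 138.1, 82.5]
ee_rot: [-0.0, 0.809, 0.588, -0.0]
force: [0.2, 0.2, 0.4]
grip_width: 0.996
grip_force: 0.0
```

>>> step_arm(
  increments=[
    [[0,0,0],[0,0,0],60],
    [[0,0,0],[0,0,0],40],
    [[0,0,0],[0,0,0],25],
    [[0,0,0],[0,0,0],15],
    [[0,0,0],[0,0,0],10],
    [[0,0,0],[0,0,0],10],
    [[0,0,0],[0,0,0],10],
    [[0,0,0],[0,0,0],10],
  ],
  squeeze=25,
)

```text
time_s: 15.65
eef_pos: [542.8, 137.6, 82.8]
ee_rot: [0.0, 0.809, 0.587, -0.0]
force: [-1.1, -0.0, 0.7]
grip_width: 0.196
grip_force: 26.8
```

Run:
```python
from h import *
s=ctrl.sense();p=s["eef_pos"];print(s["time_s"],p,s["force"],s["grip_width"]*85,s["grip_force"],s["wrist_torque"])
v=p[:2]-O;print("r",np.hypot(*v),"ang",np.degrees(np.arctan2(v[1],v[0])))
```

```text
15.65 [542.81274483 137.55267635  82.7558919 ] [-1.05209997 -0.00904433  0.68625306] 16.65674843310943 26.762900054454803 [0.0074276  0.21597707 0.01530237]
r 87.07357492552437 ang -93.08577903993164
```

```bash
cat >> h.py <<'E'
C=np.array([548.,226.])
def arc(degs):
    q,r=pose(); v=q[:2]-C
    for d in degs:
        t=-np.radians(d); n=C+np.array([[np.cos(t),-np.sin(t)],[np.sin(t),np.cos(t)]])@v
        print(d,(r.inv().apply(np.r_[n,q[2]]-q)/10).round(3))
def tang():
    s=ctrl.sense();p=s["eef_pos"];v=p[:2]-C;u=v/np.hypot(*v);t=np.array([u[1],-u[0]]) # clockwise
    F=s["force"][:2];print("t",s["time_s"],p.round(2),"r",np.hypot(*v).round(2),"ang",np.degrees(np.arctan2(v[1],v[0])).round(2),"Fpull(cw)",(-F@t).round(2),"Frad",(F@u).round(2),"grip",s["grip_width"].round(3),s["grip_force"].round(1))
E
python3 -c "
from h import *
tang();arc([2,4,6,8,10,12,14,16])"
```

```text
Traceback (most recent call last):
  File "h.py", line 36, in tang
    F=s["force"][:2];print("t",s["time_s"],p.round(2),"r",np.hypot(*v).round(2),"ang",np.degrees(np.arctan2(v[1],v[0])).round(2),"Fpull(cw)",(-F@t).round(2),"Frad",(F@u).round(2),"grip",s["grip_width"].round(3),s["grip_force"].round(1))
                                                                                                                                                                                          ^^^^^^^^^^^^^^^^^^^^^
AttributeError: 'float' object has no attribute 'round'
```

```bash
sed -i 's/s\["grip_width"\].round(3),s\["grip_force"\].round(1)/s["grip_width"],s["grip_force"]/' h.py
python3 -c "
from h import *
tang();arc([2,4,6,8,10,12,14,16])"
```

```text
t 15.65 [542.81 137.55  82.76] r 88.6 ang -93.36 Fpull(cw) -1.05 Frad 0.07 grip 0.19596174627187565 26.762900054454803
2 [-0.073 -0.3   -0.   ]
4 [-0.136 -0.603 -0.   ]
6 [-0.188 -0.908 -0.   ]
8 [-0.23  -1.214 -0.   ]
10 [-0.261 -1.522 -0.   ]
12 [-0.281 -1.831 -0.   ]
14 [-0.29 -2.14 -0.  ]
16 [-0.289 -2.449 -0.   ]
```

>>> step_arm(
  increments=[
    [[-0.07,-0.3,0],[0,0,2],10],
    [[-0.14,-0.6,0],[0,0,4],10],
    [[-0.19,-0.91,0],[0,0,6],10],
    [[-0.23,-1.21,0],[0,0,8],10],
    [[-0.26,-1.52,0],[0,0,10],10],
    [[-0.28,-1.83,0],[0,0,12],10],
    [[-0.29,-2.14,0],[0,0,14],10],
    [[-0.29,-2.14,0],[0,0,14],10],
  ],
)

```text
time_s: 16.65
eef_pos: [521.2, 141.4, 82.7]
ee_rot: [0.0, 0.875, 0.484, -0.0]
force: [-1.9, -4.9, 4.7]
grip_width: 0.198
grip_force: 27.0
```

```bash
python3 -c "
from h import *
tang();arc([1,2,3,4,5,6])"
```

```text
t 16.65 [521.17 141.37  82.71] r 88.78 ang -107.59 Fpull(cw) -0.35 Frad 5.3 grip 0.19762643954426326 27.01674520969391
1 [-0.038 -0.15   0.   ]
2 [-0.072 -0.301  0.   ]
3 [-0.105 -0.453  0.   ]
4 [-0.134 -0.605  0.   ]
5 [-0.161 -0.758  0.   ]
6 [-0.185 -0.911  0.   ]
```

```bash
sed -i 's/^C=.*/C=np.array([545.5,227.])/; s/    q,r=pose(); v=q\[:2\]-C/    q,r=pose(); v=q[:2]-C; v*=(np.hypot(*v)+.8)\/np.hypot(*v)/' h.py
python3 -c "
from h import *
tang();arc([0,1,2,3,4,5,6])"
```

```text
t 16.65 [521.17 141.37  82.71] r 89.02 ang -105.86 Fpull(cw) -0.51 Frad 5.28 grip 0.19762643954426326 27.01674520969391
0 [-0.077  0.022  0.   ]
1 [-0.119 -0.129  0.   ]
2 [-0.159 -0.28   0.   ]
3 [-0.196 -0.432  0.   ]
4 [-0.231 -0.585  0.   ]
5 [-0.263 -0.739  0.   ]
6 [-0.292 -0.893  0.001]
```

>>> step_arm(
  increments=[
    [[-0.12,-0.13,0],[0,0,1],10],
    [[-0.16,-0.28,0],[0,0,2],10],
    [[-0.2,-0.43,0],[0,0,3],10],
    [[-0.23,-0.58,0],[0,0,4],10],
    [[-0.26,-0.74,0],[0,0,5],10],
    [[-0.26,-0.74,0],[0,0,5],10],
  ],
)

```text
time_s: 17.4
eef_pos: [513.8, 143.6, 82.7]
ee_rot: [-0.0, 0.895, 0.445, 0.0]
force: [2.7, 4.2, 0.7]
grip_width: 0.203
grip_force: 26.8
```

```bash
sed -i 's/+.8)/+DR)/; s/^C=/DR=0.0;C=/' h.py; python3 -c "
from h import *
tang();arc([0,1,2,3,4,5,6])"
```

```text
t 17.4 [513.79 143.55  82.66] r 89.27 ang -110.81 Fpull(cw) 1.09 Frad -4.87 grip 0.20299933854778024 26.84697836637497
0 [0. 0. 0.]
1 [-0.042 -0.15   0.   ]
2 [-0.082 -0.301  0.   ]
3 [-0.119 -0.452  0.   ]
4 [-0.154 -0.604  0.   ]
5 [-0.186 -0.756  0.   ]
6 [-0.215 -0.909  0.   ]
```

>>> step_arm(
  increments=[
    [[-0.01,-0.16,0],[0,0,1],10],
    [[-0.05,-0.31,0],[0,0,2],10],
    [[-0.07,-0.39,0],[0,0,2.5],10],
    [[-0.07,-0.39,0],[0,0,2.5],10],
  ],
)

```text
time_s: 17.9
eef_pos: [510.3, 145.1, 82.7]
ee_rot: [-0.0, 0.905, 0.426, 0.0]
force: [2.8, 2.4, 0.1]
grip_width: 0.199
grip_force: 26.8
```

>>> step_arm(
  increments=[
    [[-0.02,-0.16,0],[0,0,1],10],
    [[-0.06,-0.31,0],[0,0,2],10],
    [[-0.08,-0.39,0],[0,0,2.5],10],
    [[-0.08,-0.39,0],[0,0,2.5],10],
  ],
)

```text
time_s: 18.4
eef_pos: [506.8, 146.9, 82.7]
ee_rot: [0.0, 0.914, 0.406, -0.0]
force: [1.4, 1.5, 0.5]
grip_width: 0.204
grip_force: 26.9
```

>>> step_arm(
  increments=[
    [[-0.04,-0.15,0],[0,0,1],10],
    [[-0.08,-0.3,0],[0,0,2],10],
    [[-0.1,-0.38,0],[0,0,2.5],10],
    [[-0.1,-0.38,0],[0,0,2.5],10],
  ],
)

```text
time_s: 18.9
eef_pos: [503.3, 148.7, 82.7]
ee_rot: [-0.0, 0.922, 0.386, -0.0]
force: [1.7, 1.7, 0.4]
grip_width: 0.201
grip_force: 26.9
```

>>> step_arm(
  increments=[
    [[-0.04,-0.15,0],[0,0,1],10],
    [[-0.08,-0.3,0],[0,0,2],10],
    [[-0.09,-0.38,0],[0,0,2.5],10],
    [[-0.09,-0.38,0],[0,0,2.5],10],
  ],
)

```text
time_s: 19.4
eef_pos: [499.9, 150.7, 82.7]
ee_rot: [0.0, 0.931, 0.366, -0.0]
force: [2.7, 1.7, -0.0]
grip_width: 0.199
grip_force: 26.9
```

```bash
python3 -c "
from h import *
tang();arc([2.5])"
```

```text
t 19.4 [499.94 150.71  82.68] r 88.86 ang -120.84 Fpull(cw) 1.49 Frad -2.84 grip 0.19941155220785745 26.885185539722443
2.5 [-0.1   -0.374  0.   ]
```

>>> step_arm(
  increments=[
    [[-0.03,-0.16,0],[0,0,1],10],
    [[-0.07,-0.31,0],[0,0,2],10],
    [[-0.08,-0.38,0],[0,0,2.5],10],
    [[-0.08,-0.38,0],[0,0,2.5],10],
  ],
)

```text
time_s: 19.9
eef_pos: [496.7, 152.9, 82.7]
ee_rot: [-0.0, 0.938, 0.345, -0.0]
force: [1.3, 0.3, 0.9]
grip_width: 0.202
grip_force: 26.9
```

>>> step_arm(
  increments=[
    [[-0.04,-0.15,0],[0,0,1],10],
    [[-0.08,-0.3,0],[0,0,2],10],
    [[-0.1,-0.38,0],[0,0,2.5],10],
    [[-0.1,-0.38,0],[0,0,2.5],10],
  ],
)

```text
time_s: 20.4
eef_pos: [493.5, 155.2, 82.7]
ee_rot: [-0.0, 0.946, 0.325, -0.0]
force: [1.8, 1.0, 0.5]
grip_width: 0.204
grip_force: 26.9
```

>>> step_arm(
  increments=[
    [[-0.04,-0.15,0],[0,0,1],10],
    [[-0.08,-0.3,0],[0,0,2],10],
    [[-0.1,-0.38,0],[0,0,2.5],10],
    [[-0.1,-0.38,0],[0,0,2.5],10],
  ],
)

```text
time_s: 20.9
eef_pos: [491.4, 157.0, 83.0]
ee_rot: [0.001, 0.953, 0.304, 0.001]
force: [5.9, -3.6, 0.3]
grip_width: 0.2
grip_force: 26.7
```

The screw has bitten: about 6.9 N clockwise, and the TCP is lagging the command. I'll add about 1 mm.

>>> step_arm(
  increments=[
    [[-0.01,-0.05,0],[0,0,0],10],
    [[-0.02,-0.1,0],[0,0,0],10],
    [[-0.02,-0.1,0],[0,0,0],10],
    [[-0.02,-0.1,0],[0,0,0],10],
  ],
)

```text
time_s: 21.4
eef_pos: [491.0, 157.5, 83.0]
ee_rot: [0.001, 0.953, 0.304, 0.001]
force: [7.8, -4.3, -1.3]
grip_width: 0.2
grip_force: 26.7
```

Run:
```python
from h import *
tang()
d=cap("scene");tang()
p=ctrl.sense()["eef_pos"];u,v=map(int,proj(d,np.r_[C+(p[:2]-C)*.75,104]))
print(u,v)
x0,y0=max(u-40,0),max(v-35,0)
B=cv2.resize(d["img"][y0:y0+70,x0:x0+85],None,fx=8,fy=8,interpolation=cv2.INTER_CUBIC)
cv2.imwrite("pics/pull.png",B[:,:,::-1])
```

```text
t 21.4 [490.98 157.46  83.  ] r 88.36 ang -128.1 Fpull(cw) 8.8 Frad -1.41 grip 0.19975940550733373 26.736296117305756
t 21.45 [490.95 157.49  83.01] r 88.36 ang -128.12 Fpull(cw) 8.84 Frad -1.13 grip 0.20285911284806127 26.73675835132599
302 234
```

View pics/pull.png

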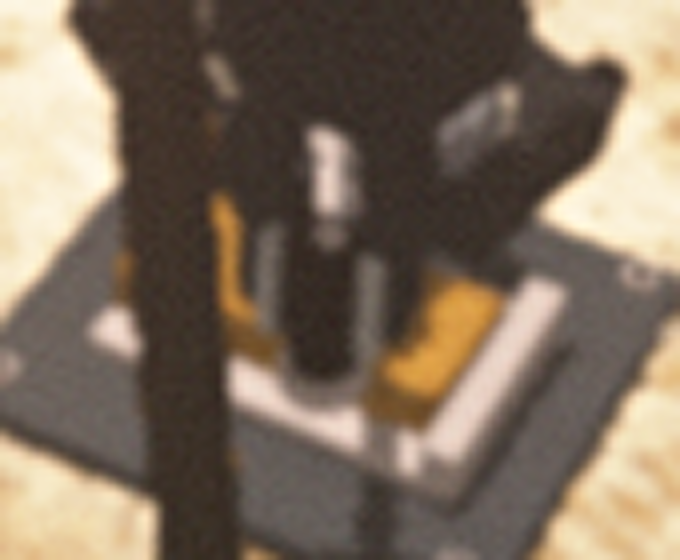

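The picture shows the fingers holding the grip at (325,300), with the block against the stop at right. The pull reads 8.8 N, about 0.79 N m, which is between the marks. Now I'll hold for over two seconds.

>>> step_arm(
  increments=[
    [[0,0,0],[0,0,0],10],
    [[0,0,0],[0,0,0],10],
    [[0,0,0],[0,0,0],10],
    [[0,0,0],[0,0,0],10],
    [[0,0,0],[0,0,0],10],
    [[0,0,0],[0,0,0],10],
    [[0,0,0],[0,0,0],10],
    [[0,0,0],[0,0,0],10],
  ],
)

```text
time_s: 22.45
eef_pos: [491.0, 157.5, 83.0]
ee_rot: [0.001, 0.953, 0.304, 0.001]
force: [7.0, -5.6, -1.1]
grip_width: 0.206
grip_force: 26.7
```

>>> step_arm(
  increments=[
    [[0,0,0],[0,0,0],10],
    [[0,0,0],[0,0,0],10],
    [[0,0,0],[0,0,0],10],
    [[0,0,0],[0,0,0],10],
    [[0,0,0],[0,0,0],10],
    [[0,0,0],[0,0,0],10],
    [[0,0,0],[0,0,0],10],
    [[0,0,0],[0,0,0],10],
  ],
)

```text
time_s: 23.45
eef_pos: [491.0, 157.5, 83.0]
ee_rot: [0.001, 0.953, 0.304, 0.001]
force: [6.4, -4.5, -0.0]
grip_width: 0.202
grip_force: 26.7
```

>>> step_arm(
  increments=[
    [[0,0,0],[0,0,0],10],
    [[0,0,0],[0,0,0],10],
    [[0,0,0],[0,0,0],10],
    [[0,0,0],[0,0,0],10],
  ],
)

```text
time_s: 23.95
eef_pos: [491.0, 157.5, 83.0]
ee_rot: [0.001, 0.953, 0.304, 0.001]
force: [6.8, -4.5, -0.9]
grip_width: 0.2
grip_force: 26.7
```

```bash
python3 -c "
from h import *
tang();arc([-1,-2])"
```

```text
t 23.95 [490.97 157.49  82.99] r 88.35 ang -128.11 Fpull(cw) 8.12 Frad -0.68 grip 0.20006038922186872 26.736581325531006
-1 [0.045 0.147 0.   ]
-2 [0.093 0.294 0.001]
```

It held at 8.1–8.9 N with the position steady to 0.1 mm. Now I'll ease off slowly.

>>> step_arm(
  increments=[
    [[0.03,0.07,0],[0,0,0],10],
    [[0.05,0.15,0],[0,0,0],10],
    [[0.07,0.22,0],[0,0,0],10],
    [[0.09,0.29,0],[0,0,0],10],
    [[0.09,0.29,0],[0,0,0],10],
  ],
)

```text
time_s: 24.58
eef_pos: [492.3, 156.2, 82.7]
ee_rot: [0.0, 0.953, 0.304, 0.0]
force: [4.5, -2.5, 1.3]
grip_width: 0.205
grip_force: 26.8
```

```bash
python3 -c "
from h import *
tang()"
```

```text
t 24.575 [492.29 156.25  82.74] r 88.53 ang -126.95 Fpull(cw) 5.05 Frad -0.72 grip 0.20465233586977238 26.8448406457901
```

>>> step_arm(
  increments=[
    [[0.03,0.09,0],[0,0,0],10],
    [[0.05,0.17,0],[0,0,0],10],
    [[0.07,0.23,0],[0,0,0],10],
    [[0.07,0.23,0],[0,0,0],10],
    [[0.07,0.23,0],[0,0,0],10],
  ],
)

```text
time_s: 25.2
eef_pos: [493.8, 155.0, 82.6]
ee_rot: [-0.0, 0.953, 0.304, -0.0]
force: [0.6, -0.7, 2.3]
grip_width: 0.203
grip_force: 27.0
```

```bash
python3 -c "
from h import *
tang()"
```

```text
t 25.2 [493.78 155.04  82.6 ] r 88.62 ang -125.71 Fpull(cw) 0.92 Frad 0.21 grip 0.20303886072632324 26.963334381580353
```

>>> step_arm(
  increments=[
    [[0,0,0],[0,0,0],40],
    [[0,0,0],[0,0,0],70],
    [[0,0,0],[0,0,0],90],
    [[0,0,0],[0,0,0],90],
    [[0,0,-2],[0,0,0],90],
    [[0,0,-5],[0,0,0],90],
    [[0,0,-9],[0,0,0],90],
    [[0,0,-12],[0,0,0],90],
  ],
)

```text
time_s: 26.2
eef_pos: [494.2, 154.9, 204.4]
ee_rot: [0.0, 0.953, 0.304, 0.001]
force: [0.6, -0.4, -0.2]
grip_width: 0.901
grip_force: 0.0
```

```bash
python3 -c "
from h import *
tang();print(go([380,400,250]))"
```

```text
t 26.2 [494.21 154.95 204.35] r 88.44 ang -125.44 Fpull(cw) 0.68 Frad -0.04 grip 0.9010306294333119 0.0
[  4.9  -26.59  -4.58]
```

Clear of the lever. I'll move the arm aside and take a final look.

>>> step_arm(
  increments=[
    [[0.7,-3.5,-0.7],[0,0,0],90],
    [[1.4,-7,-1.4],[0,0,0],90],
    [[2.1,-11,-2.1],[0,0,0],90],
    [[2.8,-15,-2.8],[0,0,0],90],
    [[3.5,-19,-3.5],[0,0,0],90],
    [[4.2,-23,-4.2],[0,0,0],90],
    [[4.9,-26.5,-4.6],[0,0,0],90],
    [[4.9,-26.5,-4.6],[0,0,0],90],
  ],
)

```text
time_s: 27.2
eef_pos: [379.4, 400.8, 248.7]
ee_rot: [-0.0, 0.952, 0.306, 0.0]
force: [1.0, 0.5, 0.4]
grip_width: 0.902
grip_force: 0.0
```

Run:
```python
from h import *
import pickle
a,b=pickle.load(open("c0.pkl","rb"))
s=ctrl.sense();print(s["time_s"],s["eef_pos"],s["force"])
t=cap("top");d=cap("scene")
A=cv2.resize(t["img"][155:255,265:375],None,fx=3.6,fy=3.6,interpolation=cv2.INTER_CUBIC)
B=cv2.resize(d["img"][180:280,245:355],None,fx=3.6,fy=3.6,interpolation=cv2.INTER_CUBIC)
cv2.imwrite("pics/end.png",np.hstack([A,B])[:,:,::-1])
for n,(x,y) in dict(loupe=(374,264),tape=(240,163),pliers=(428,220)).items():
  k=(slice(y-30,y+30),slice(x-30,x+30)) if n=="pliers" else (slice(y-15,y+15),slice(x-15,x+15))
  print(n,((t["img"][k].max(2)<90)!=(b["img"][k].max(2)<90)).sum(), (b["img"][k].max(2)<90).sum())
```

```text
27.2 [379.40515008 400.7879251  248.71272578] [0.9643101  0.48625058 0.4291076 ]
loupe 0 104
tape 7 33
pliers 10 256
```

View pics/end.png

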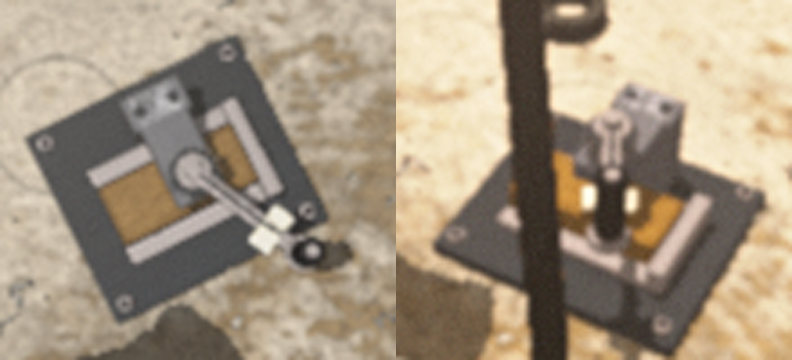

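The final view shows the block flush between the rail ends and the stop (left panel, (105,185) to (250,165)). The lever stays at its bite angle, about 35° clockwise of its start, and the loupe, tape and pliers haven't moved. I'm handing in.

```bash
python3 -c "
from rig import ctrl
print(ctrl.finish_job())"
```

```text
the job is handed in; nothing more can be done
None
```

The job is handed in at about 27 s: the block is home, the screw bit and held at 8–9 N (about 0.8 N m by the wrist force, since the gripper hid the pointer) for about 2.5 s, then I eased off and let go; loupe, tape and pliers are unmoved, and the finger tips sit about 33 mm higher than the reported TCP, so my first push passed over the block.

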